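# Pin the sample transport shell shut and hold it on its gasket

### The arm

A 7-joint arm with a two-finger parallel gripper is mounted at the origin on a cart in front of the work surface, level with it; the furniture and walls round the work are solid. World frame = base frame: x ahead of the robot, y to its left, z up, the work surface at z = 0. Lengths are in m, angles in rad, forces in N, time in s.
With the tool pointing down it reaches from about 0.425 to 0.825 m from the base axis. Payload 3.6 kg.
Tool frame: the origin (TCP) lies at the very end of the fingers, on their centre line; the grasp point (between the pads) lies 19 mm behind it (arm.tcp_to_grasp is the distance from the TCP to the grasp point, in m); x points along the fingers, y is the direction in which the jaws open and shut, and the axes are right-handed (so a half turn about x gives the same grasp; the last joint's range is limited). The gripper opens to 85 mm and grips with 20 to 120 N. Pads are 22 mm wide; open, the fingers measure 114 mm over their backs; the gripper's body (76 mm by 85 mm) begins 54 mm behind the grasp point. The pads swing forward as they close: fully open they stand 13 mm farther back than shut.
Start: joints at [-1.127, 0.615, -0.013, 1.423, 0.008, 1.103, -0.04], TCP at [0.295, 0.579, 0.231] pointing down, gripper open.
Joint ranges: [-3.12, 3.12], [-0.3, 2.06], [-1.34, 1.32], [0.26, 2.42], [-1.36, 4.5], [0.01, 1.98], [-2.84, 2.84]. Speed limits (rad/s): [2.79, 2.79, 3.14, 3.14, 3.14, 3.14, 3.14].

### API

Orientations are given as [roll, pitch, yaw] about the fixed x, y, z axes, in that order (R = Rz(yaw) Ry(pitch) Rx(roll)).
In Python, from plant import arm, optics gives the robot as it stands. The module is installed in compiled form; this text tells all that it offers.
- The arm moves only by the shell command python3 -m creep 'ROWS' [OPENING]. ROWS is JSON, a list of rows, each an object of numbers: "x", "y", "z": the shift along the tool's x, y, z in mm; "twist": the turn about the tool's x in rad. In form: [{"x": .., "y": .., "z": .., "twist": ..}, ...]. A call has 1 to 5 rows; each row is the pose to reach, as a shift and turn from the pose commanded when the call began, along the tool's axes at that moment; what a row does not reach only later rows make up. A row lasts 1/8 s, in which the tool goes at most 62.5 mm and 10.7 degrees, less where a joint would pass 70% of its speed; a pose out of reach is approached as far as the arm can. A call with a gripper value outside its range is refused whole. OPENING is the opening, from 0 (shut) to 1 (fully open), set as the call begins (- or left out, the last holds). The fingers move at their own pace and stop on an object; the grip force is fixed at half the most. Time passes only in rows, so rows that repeat a pose let the fingers close. It gives the time, the measured TCP pose, the force and the opening at its end, in the units of the state.
- arm.sense(): the state, without advancing time (a new reading comes with each control period).
- optics.get_image(name): name is "scene" or "top"; returns the picture (400x640x3 uint8, red, green, blue); there is no depth.
- optics.camera_params(name): a dict with "fx", "fy", "cx", "cy" (pixels), "dist" ([k1, k2, p1, p2, k3] as OpenCV has them; the pictures are not rectified), "rvec" (rotation vector, rad) and "tvec" (3), from world to camera coordinates, as OpenCV has them. Camera axes: x right, y down, z forward; pixel columns grow to the right and rows downward; lengths in m; the calibration is good to about 2 mm. A picture is of the moment at which its call begins. camera_params takes no time and is no camera call.
- arm.job_done(): hands the job in, once; it reports no verdict.
The state is a dict: "time": time; "joint_pos": joint angles; "joint_vel": joint speeds; "effort": joint torques, N m; "position": TCP position; "tcp_rot": TCP orientation; "ft_force": force on the tool from outside, world axes, zero at the start; "moment": the same for the moment, N m; "gripper_width": finger opening in m.
Only numpy, scipy, OpenCV 4.12 (cv2) and the standard library are available. Lean on these libraries where they do the work, as an engineer would, in place of code of your own. Each camera call takes 0.05 s, during which the arm holds its last target.

### The job

Swing the open lid of the transport shell down over the sample tube, then take the red-headed locking pin from its stand and push it down through the hole in the front of the lid into the hole below, until its collar bears on the lid. The rubber gasket pushes the lid back up, so finish while still holding: keep pressing down on the pin firmly enough that the pin keeps the lid fully shut, and do not let go. Do not disturb the specimen cup and the white-capped dropper bottle that stand nearby.

Things in the scene. Friction and masses are not known exactly. Their poses are not given: they have to be found in the camera images.
- shell: lower half of a hinged transport shell (blue rim, grey insert, aluminium foot plate 150 x 134 mm), screwed to the worktop; 130 (x) x 110 (y) mm, top face 40 mm up. Origin: centre of its underside on the worktop; z up; its -x side is the front (holes), its +x side the hinge
- hinge (a point): a point on the lid's hinge axis, half-way along it; the axis runs along the shell's y, 69 mm behind its centre and 42 mm above the worktop. The lid, a white frame 10 mm thick and 110 mm wide with a clear window, reaches from 4 to 134 mm from the axis; its underside lies in the plane of the axis, its outer face 10 mm off it
- lid (a joint): swing of the lid in rad: 0 when it has come down onto the gasket, growing as it opens upwards (stop at 1.4). The stiff hinge (0.12 N m) lets the lid (0.12 kg) stay where it is left; push it down on its outer face near the front with 1 to 3 N. The lid's whole angle above shut is this plus gasket
- gasket (a joint): further angle of the lid that the springy gasket gives, about the same axis, in rad: 0.06 relaxed, 0 squeezed flat (hard stop). 11 N m/rad: a lid that is down but not pressed rests 0.05 to 0.06 ajar (6 mm at the hole), good enough to enter the pin; about 6 N downwards at the hole shuts it
- lid_bar: front bar of the lid, part of the lid, 34 mm from front to back (100 to 134 mm from the hinge axis), 110 mm wide, 10 mm thick. Origin: centre of its underside; z out of its outer face (up when shut)
- lid_hole (a point): centre of the upper mouth of the hole through the lid bar, 12 mm across with a 1.5 mm chamfer, 117 mm from the hinge axis; 52 mm above the worktop when shut
- base_hole (a point): centre of the mouth of the hole in the lower half, 12 mm across, 34 mm deep, vertical, 40 mm above the worktop, right below the lid's hole when shut
- pin_grip (a point): the place to grip on the red head of the locking pin: on its axis, 26 mm above the collar's underside, 14 mm below the top. The head is round, 22 mm across, 37 mm tall; below it a steel collar 26 mm across, 3 mm thick. 35 to 70 g. z points up along the pin. It starts upright in its stand, this point 70 mm above the worktop
- pin_tip (a point): lower tip of the pin's steel shank (9 mm across, 36 mm long below the collar, tapered over the last 6 mm), 62 mm below pin_grip; z points up along the pin
- pin_stand: fixed grey block 50 x 50 x 44 mm with a hole 12 mm across, in which the pin stands, its collar on the block's top. Origin: centre of the underside
- tube_mid (a point): middle of the sample tube (16 x 90 mm) that lies in the shell's slot; stays there
- cup_mid (a point): centre of a loose yellow-lidded specimen cup, 62 mm across, 72 mm tall; a bystander
- bottle_mid (a point): centre of a loose brown dropper bottle with a white cap, 44 mm across, 108 mm tall; a bystander
Mind the look-alikes: they are no part of the job. Of the things that look like the part that bears pin_grip, the smaller one is meant.

How it is judged:
On the way, in this order (a step that is already met when the one before it is completed fails the run):
1. the lid is swung down (value of joint lid below 0.12 rad), for 0.2 s.
2. the pin has entered both holes (z of pin_tip in the frame of base_hole below -0.006 m and horizontal distance between pin_tip and base_hole below 0.006 m), for 0.1 s.
At the end, for the whole second after the job is handed in: The lid is shut (lid and gasket angles each below 0.015 rad) with the tube inside; the pin stands through both holes (tip more than 20 mm down the lower hole, within 5 mm of its axis, tilted less than 0.15 rad); the robot is pressing on the pin and the pin on the lid with more than 2.5 N (value of joint each of lid, gasket below 0.015 rad and z of pin_tip in the frame of base_hole below -0.02 m and horizontal distance between pin_tip and base_hole below 0.005 m and angle between pin_tip's own z axis and vertical below 0.15 rad and contact force between pin and lid_bar above 2.5 N and contact force between any of the fingers, the arm and pin above 2.5 N and z of tube_mid in the frame of shell below 0.042 m and horizontal distance between tube_mid and shell below 0.03 m); the arm keeps its last pose, push and grip.
It fails at once if the specimen cup was moved by more than 20 mm or tipped (distance of cup_mid from where it was at the start of the episode above 0.02 m or angle between cup_mid's own z axis and vertical above 0.4 rad).
It fails at once if the dropper bottle was moved by more than 20 mm or tipped (distance of bottle_mid from where it was at the start of the episode above 0.02 m or angle between bottle_mid's own z axis and vertical above 0.4 rad).
It also fails if it takes over 48 s, if anything falls off the work surface, if the arm or the gripper's body presses on something with over 40 N, if the wrist force passes 120 N, or if a joint passes its speed limit or range.

## Working session

There is one attempt and no reset: what is moved stays moved. The work goes in short steps, Python scripts to look and compute and a shell command to move; the robot and the scene stay as the last step left them, time stands still between calls to the robot, and variables do not carry over. Pictures are saved under pics/ and viewed, and the job is handed in when it is done.

```bash
mkdir -p pics; python3 - <<'E'
from plant import arm, optics
import cv2
for n in ("scene","top"):
    im=optics.get_image(n); cv2.imwrite(f"pics/{n}0.png",im[:,:,::-1])
    p=optics.camera_params(n); print(n,{k:(v if not hasattr(v,'tolist') else v.tolist()) for k,v in p.items()})
print(arm.sense(), arm.tcp_to_grasp)
E
```

```text
scene {'fx': 382.2009581668592, 'fy': 382.2009581668592, 'cx': 310.65203055732684, 'cy': 193.03807946597317, 'dist': [-0.015583730857436839, 0.0, 0.0, 0.0, 0.0], 'rvec': [2.1071214427474625, -0.9461173348226516, 0.44604465650376646], 'tvec': [-0.42838996325601386, 0.3042351784621816, 0.5889538629761567]}
top {'fx': 439.642128595419, 'fy': 439.642128595419, 'cx': 314.5680917468312, 'cy': 196.8658779926528, 'dist': [-0.04927677791160348, 0.0, 0.0, 0.0, 0.0], 'rvec': [2.1297162407344827, -2.1509406809742218, 0.11904587792234561], 'tvec': [-0.014916169288576898, 0.586094822858917, 0.9558390816569056]}
{'time': 0.1, 'joint_pos': array([-1.12648558,  0.61582624, -0.01261555,  1.42477787,  0.00810102,
        1.10337854, -0.04036892]), 'joint_vel': array([-0.00048514, -0.00201256,  0.0005269 , -0.00483948, -0.002949  ,
       -0.00116807,  0.00158671]), 'effort': array([ 1.30107906e-03, -4.70380390e+01,  2.60519525e-01, -1.71570826e+01,
        1.01491087e-02,  5.90506912e-03,  1.14493737e-06]), 'position': array([0.29451972, 0.57866325, 0.23023855]), 'tcp_rot': array([-1.55758479,  1.56845647, -2.02829903]), 'ft_force': array([0.24564708, 0.42326711, 0.37132945]), 'moment': array([ 0.01829894, -0.03257756,  0.03605204]), 'gripper_width': 0.08552857505368673} 0.0187
```

View pics/scene0.png

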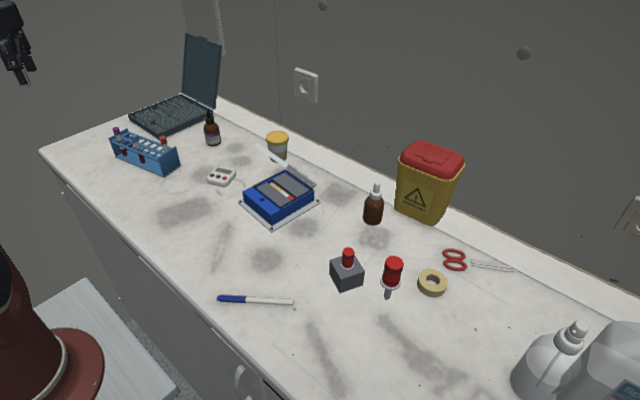

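View pics/top0.png

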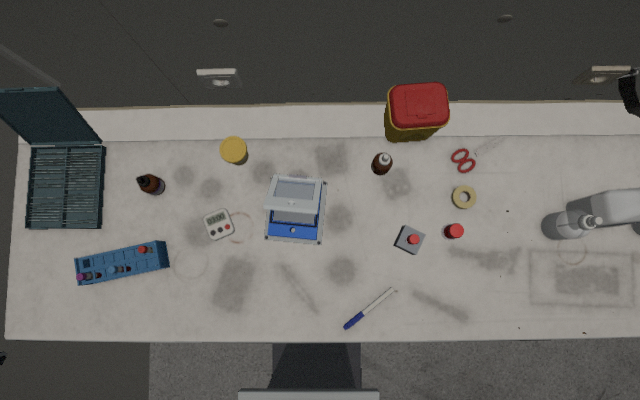

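```bash
cat > h.py <<'E'
import numpy as np, cv2
from plant import arm, optics
def P(n):
    p=optics.camera_params(n); K=np.array([[p['fx'],0,p['cx']],[0,p['fy'],p['cy']],[0,0,1.]])
    return K,np.array(p['dist']),np.array(p['rvec'],float),np.array(p['tvec'],float)
def proj(n,X):
    K,d,r,t=P(n); return cv2.projectPoints(np.array(X,float).reshape(-1,1,3),r,t,K,d)[0].reshape(-1,2)
def ray(n,uv):
    K,d,r,t=P(n); R=cv2.Rodrigues(r)[0]
    q=cv2.undistortPoints(np.array(uv,float).reshape(-1,1,2),K,d).reshape(2)
    return -R.T@t, R.T@np.array([q[0],q[1],1])
def onz(n,uv,z):
    c,d=ray(n,uv); return c+d*(z-c[2])/d[2]
def tri(a,b):
    c1,d1=ray("scene",a); c2,d2=ray("top",b)
    s=np.linalg.lstsq(np.c_[d1,-d2],c2-c1,rcond=None)[0]
    p,q=c1+s[0]*d1,c2+s[1]*d2; return (p+q)/2,np.linalg.norm(p-q)
E
python3 - <<'E'
from h import *
for n in("scene","top"):
    c,_=ray(n,(320,200)); print(n,c, proj(n,[[0,0,0],[.5,0,0],[.5,.3,0],[.295,.579,.231]]).round())
for n,box in(("scene",(230,120,420,310)),("top",(210,130,480,290))):
    im=cv2.imread(f"pics/{n}0.png"); a,b,c,d=box
    f=min(800/(c-a),600/(d-b)); cv2.imwrite(f"pics/{n}0z.png",cv2.resize(im[b:d,a:c],None,fx=f,fy=f,interpolation=cv2.INTER_CUBIC)); print(f)
E
```

```text
scene [ 0.09129327 -0.48810538  0.61348377] [[ 36. 388.]
 [268. 221.]
 [191. 169.]
 [ 32.  83.]]
top [ 0.45188009 -0.04379449  1.02530211] [[308. 461.]
 [306. 236.]
 [179. 237.]
 [-13. 343.]]
3.1578947368421053
2.962962962962963
```

View pics/scene0z.png

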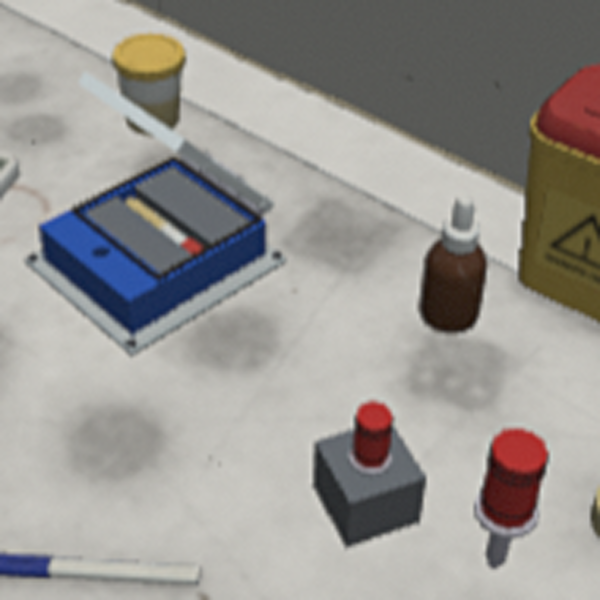

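View pics/top0z.png

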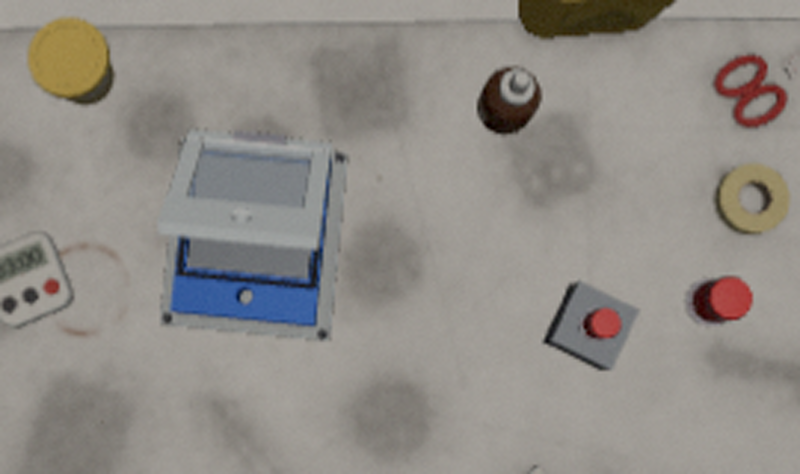

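```bash
cat > m.py <<'E'
from h import *
im={n:cv2.imread(f"pics/{n}0.png") for n in("scene","top")}
def blobs(n,lo,hi,box,mn=15):
    a,b,c,d=box; hsv=cv2.cvtColor(im[n],cv2.COLOR_BGR2HSV)
    m=cv2.inRange(hsv,lo,hi); k=np.zeros_like(m); k[b:d,a:c]=m[b:d,a:c]
    if lo[0]==0: 
        m2=cv2.inRange(hsv,(170,lo[1],lo[2]),(180,255,255)); k[b:d,a:c]|=m2[b:d,a:c]
    return k
k=blobs("top",(0,120,60),(8,255,255),(395,220,425,255))
cs=max(cv2.findContours(k,0,1)[0],key=cv2.contourArea); print("pin top red",cv2.minEnclosingCircle(cs),cv2.fitEllipse(cs))
k=blobs("scene",(0,120,60),(8,255,255),(335,240,362,275))
cs=max(cv2.findContours(k,0,1)[0],key=cv2.contourArea); print("pin scene red",cv2.boundingRect(cs),cv2.minAreaRect(cs))
k=blobs("top",(100,120,60),(125,255,255),(255,210,335,250))
cs=max(cv2.findContours(k,0,1)[0],key=cv2.contourArea); print("blue",cv2.minAreaRect(cs),cv2.boxPoints(cv2.minAreaRect(cs)))
a=cv2.cvtColor(im["top"],cv2.COLOR_BGR2HSV)[222:238,284:302,1]; print(a)
E
python3 m.py
```

```text
pin top red ((413.5, 238.5), 5.147915363311768) ((413.5053405761719, 238.7218780517578), (9.282349586486816, 9.594195365905762), 79.44358825683594)
pin scene red (343, 248, 11, 20) ((348.0, 257.5), (19.0, 10.0), 90.0)
blue ((293.01983642578125, 222.30198669433594), (48.65732192993164, 29.453102111816406), 5.7105937004089355) [[267.3466  234.53467]
 [270.27725 205.22772]
 [318.69308 210.0693 ]
 [315.76242 239.37625]]
[[157 155 150 167 158 155 139 145 135 116 118  90  90  91  69  67  47  47]
 [ 89  64 134 171 145 161 155 145 157 168 158 147 154 164 162 155 132 140]
 [174 159 140 176 130 101 141   8  31  81  71  83 119 117 163 163 152 159]
 [170 167 175 177 174 164 162 169 169 167 168 161 158 146 106 107 102  70]
 [165 171 168 169 165 164 169 167 173 171 168 163 169 162 161 166 157 162]
 [163 167 168 161 165 173 178 173 183 153 163 163 165 168 164 164 159 162]
 [165 163 164 169 166 174 197 129   4   4  26 159 162 165 165 172 162 159]
 [164 172 166 165 168 178 209  35   4   7   4 124 167 166 166 163 164 170]
 [163 173 158 166 166 180 239   6   6   2   4 124 159 159 160 165 164 163]
 [165 166 165 169 164 166 185  28   6   4  57 157 163 164 164 164 160 168]
 [169 167 164 169 171 171 162 142  72  79 151 161 163 163 162 172 165 162]
 [166 167 163 163 159 166 166 168 152 166 166 160 163 164 164 166 164 165]
 [168 168 164 167 171 167 166 166 175 163 173 165 161 164 161 166 163 162]
 [169 165 167 161 160 165 171 167 163 166 166 164 164 164 166 164 164 170]
 [147 176 173 168 167 168 164 166 165 167 161 166 167 163 161 173 168 168]
 [ 13  22  22  60  63  59 104 106 140 146 141 167 167 169 166 165 161 168]]
```

```bash
python3 - <<'E'
import cv2
for n,box in(("scene",(235,130,325,235)),("top",(255,165,335,255))):
    im=cv2.imread(f"pics/{n}0.png"); a,b,c,d=box
    f=7 if n=="top" else 5.5
    cv2.imwrite(f"pics/{n}0y.png",cv2.resize(im[b:d,a:c],None,fx=f,fy=f,interpolation=cv2.INTER_CUBIC)); print(f)
E
```

```text
5.5
7
```

View pics/top0y.png

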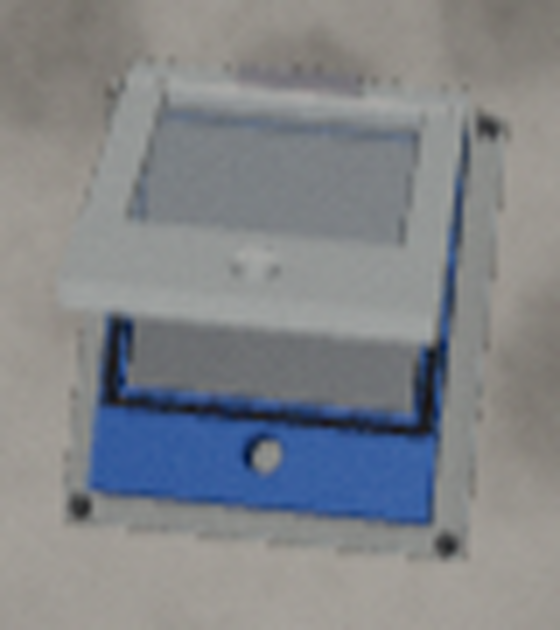

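View pics/scene0y.png

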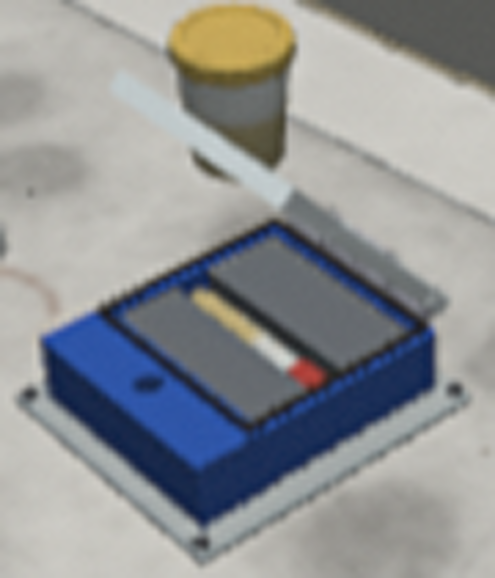

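```bash
python3 - <<'E'
from h import *
np.set_printoptions(precision=4,suppress=True)
bh=onz("top",(292.7,230),.04); print("hole top",bh,"scene",onz("scene",(262,199.8),.04),tri((262,199.8),(292.7,230)))
fl,fr,br=[onz("top",u,.004) for u in((264.7,239.6),(321.4,244.3),(326.4,182.9))]
print(fl,fr,br,np.linalg.norm(fl-fr),np.linalg.norm(br-fr))
yaw=np.arctan2((br-fr)[1],(br-fr)[0]); y2=np.arctan2(-(fl-fr)[0],(fl-fr)[1]); print("yaw",yaw,y2)
bl,bfr=[onz("top",u,.04) for u in((267.3,234.5),(315.8,239.4))]; print(bl,bfr,np.arctan2(-(bl-bfr)[0],(bl-bfr)[1]))
print("pin",onz("top",(413.5,238.6),.084)); 
print("pin scene grip", proj("scene",np.r_[onz("top",(413.5,238.6),.084)[:2],.07]),proj("scene",np.r_[onz("top",(413.5,238.6),.084)[:2],.084]))
# stand outline
# lid: hinge
yw=(yaw+y2)/2; ex=np.array([np.cos(yw),np.sin(yw),0]); ey=np.array([-ex[1],ex[0],0])
ctr=bh*[1,1,0]+ex*.048; h=ctr+ex*.069+[0,0,.042]
print("ctr",ctr,"hinge",h)
lh=None
for th in np.arange(.8,1.45,.1):
    u=-ex*np.cos(th)+np.array([0,0,np.sin(th)]); n=ex*np.sin(th)+np.array([0,0,np.cos(th)])
    print(round(th,2),proj("top",[h+u*.117+n*.01,h+u*.134+n*.01+ey*.055,h+u*.134+n*.01-ey*.055]).round(1).tolist(),proj("scene",[h+u*.134+n*.01+ey*.055,h+u*.134+n*.01-ey*.055]).round(1).tolist())
for nm,t,s,z in(("cup",(234,150),0,.072),("bottle",(384,159),0,.108)): print(nm,onz("top",t,z))
E
```

```text
hole top [0.5114 0.0289 0.04  ] scene [0.5119 0.0297 0.04  ] (array([0.5113, 0.0289, 0.0409]), np.float64(0.0001308149245283357))
[0.4919 0.0968 0.004 ] [ 0.4799 -0.0348  0.004 ] [ 0.6236 -0.048   0.004 ] 0.1321488874781137 0.14429546350077355
yaw -0.09194169799217396 -0.09078375130546676
[0.5018 0.0861 0.04  ] [ 0.4899 -0.0227  0.04  ] -0.10906504906193831
pin [ 0.4878 -0.2316  0.084 ]
pin scene grip [[347.762  255.7446]] [[348.2737 250.6921]]
ctr [0.5592 0.0246 0.    ] hinge [0.6279 0.0183 0.042 ]
0.8 [[291.2, 206.5], [263.2, 209.4], [317.4, 213.8]] [[254.3, 146.4], [286.3, 167.8]]
0.9 [[291.4, 201.5], [263.1, 203.7], [317.8, 208.1]] [[257.8, 141.6], [290.1, 162.6]]
1.0 [[291.6, 196.2], [263.2, 197.6], [318.2, 202.0]] [[261.7, 137.0], [294.2, 157.6]]
1.1 [[291.9, 190.6], [263.4, 191.2], [318.7, 195.5]] [[265.8, 132.8], [298.5, 153.1]]
1.2 [[292.2, 184.9], [263.7, 184.5], [319.1, 188.9]] [[270.1, 129.1], [303.0, 148.9]]
1.3 [[292.6, 179.1], [264.1, 177.8], [319.7, 182.1]] [[274.5, 125.8], [307.6, 145.3]]
1.4 [[293.1, 173.3], [264.6, 171.0], [320.2, 175.3]] [[279.0, 123.0], [312.2, 142.2]]
cup [0.6893 0.1579 0.072 ]
bottle [ 0.6561 -0.1707  0.108 ]
```

```bash
cat > g.py <<'E'
import sys
from h import *
from scipy.spatial.transform import Rotation as Ro
np.set_printoptions(precision=4,suppress=True)
s=arm.sense(); R=Ro.from_euler('xyz',s['tcp_rot']).as_matrix()
print("t",round(s['time'],3),"pos",s['position'],"F",s['ft_force'].round(2),"w",round(s['gripper_width'],4)); print("ax",R.T.round(4).tolist())
for a in sys.argv[1:]:
    t=np.array([float(v) for v in a.split(',')]); print(a,"-> tool mm",(R.T@(t-s['position'])*1000).round(1))
E
python3 g.py .57,.024,.19 .57,.024,.15 .488,-.2316,.16; python3 - <<'E'
import numpy as np
h=np.array([.6279,.0183]); e=np.array([np.cos(-.0914),np.sin(-.0914)])
for th in (.88,.7,.5,.3,.15,.055): 
    r=.117; s=r*np.cos(th)-.01*np.sin(th); print(th,(h-e*s).round(4),.042+r*np.sin(th)+.01*np.cos(th))
E
```

```text
t 0.1 pos [0.2945 0.5787 0.2302] F [0.25 0.42 0.37] w 0.0855
ax [[-0.001, -0.0021, -1.0], [0.4535, 0.8912, -0.0023], [0.8912, -0.4535, 0.0]]
.57,.024,.19 -> tool mm [  41.1 -369.3  497.1]
.57,.024,.15 -> tool mm [  81.1 -369.2  497.1]
.488,-.2316,.16 -> tool mm [  71.7 -634.2  539.9]
0.88 [0.5613 0.0244] 0.1385479602731652
0.7 [0.5452 0.0259] 0.12502189127965474
0.5 [0.5304 0.0272] 0.1068686136355955
0.3 [0.5195 0.0282] 0.08612922907063279
0.15 [0.5142 0.0287] 0.06937197227877154
0.055 [0.5121 0.0289] 0.05841663499054291
```

```bash
python3 -m creep '[{"x":0,"y":-34,"z":46},{"x":0,"y":-68,"z":92},{"x":0,"y":-102,"z":138},{"x":0,"y":-136,"z":184},{"x":0,"y":-170,"z":230}]' 0; python3 -m creep '[{"x":0,"y":-34,"z":46},{"x":0,"y":-68,"z":92},{"x":0,"y":-102,"z":138},{"x":0,"y":-136,"z":184},{"x":0,"y":-170,"z":230}]'; python3 g.py .575,.0235,.19 .575,.0235,.15
```

```text
t 0.1 pos [0.2945 0.5787 0.2302] F [0.25 0.42 0.37] w 0.0855
ax [[-0.001, -0.0021, -1.0], [0.4535, 0.8912, -0.0023], [0.8912, -0.4535, 0.0]]
.575,.0235,.19 -> tool mm [  41.1 -367.5  501.8]
.575,.0235,.15 -> tool mm [  81.1 -367.4  501.8]invalid input at $[0]: expected keys x, y, z, twist
invalid input at $[0]: expected keys x, y, z, twist
```

```bash
python3 -m creep '[{"x":0,"y":-34,"z":46,"twist":0},{"x":0,"y":-68,"z":92,"twist":0},{"x":0,"y":-102,"z":138,"twist":0},{"x":0,"y":-136,"z":184,"twist":0},{"x":0,"y":-170,"z":230,"twist":0}]' 0; python3 -m creep '[{"x":0,"y":-34,"z":46,"twist":0},{"x":0,"y":-68,"z":92,"twist":0},{"x":0,"y":-102,"z":138,"twist":0},{"x":0,"y":-136,"z":184,"twist":0},{"x":0,"y":-170,"z":230,"twist":0}]'; python3 g.py .575,.0235,.19 .575,.0235,.15
```

```text
time: 0.72
position: [0.4232, 0.3215, 0.231]
tcp_rot: [-1.664, 1.57, -2.134]
ft_force: [1.5, 0.3, -0.4]
gripper_width: -0.0002
time: 1.35
position: [0.5509, 0.066, 0.231]
tcp_rot: [-2.884, 1.57, 2.929]
ft_force: [1.4, 1.1, -0.2]
gripper_width: 0.0002
t 1.35 pos [0.5509 0.066  0.231 ] F [ 1.41  1.1  -0.2 ] w 0.0002
ax [[-0.0006, 0.0001, -1.0], [0.4534, 0.8913, -0.0002], [0.8913, -0.4534, -0.0006]]
.575,.0235,.19 -> tool mm [ 41.  -27.   40.7]
.575,.0235,.15 -> tool mm [ 81.  -27.   40.8]
```

```bash
python3 -m creep '[{"x":0,"y":-27,"z":40,"twist":0},{"x":35,"y":-27,"z":40,"twist":0},{"x":60,"y":-27,"z":40,"twist":0},{"x":75,"y":-27,"z":40,"twist":0},{"x":75,"y":-27,"z":40,"twist":0}]' 0; python3 g.py .57,.0235,.14 ; python3 - <<'E'
from h import *
for n,b in (("scene",(200,80,360,240)),("top",(230,140,350,260))):
    im=optics.get_image(n)[b[1]:b[3],b[0]:b[2],::-1]; cv2.imwrite(f"pics/{n}1.png",cv2.resize(im,None,fx=3.6,fy=3.6,interpolation=cv2.INTER_CUBIC))
E
```

```text
time: 1.98
position: [0.5732, 0.0256, 0.1552]
tcp_rot: [-2.59, 1.568, -3.06]
ft_force: [0.9, -0.6, -0.1]
gripper_width: 0.0003
t 1.975 pos [0.5732 0.0256 0.1552] F [ 0.89 -0.61 -0.13] w 0.0003
ax [[-0.0027, -0.0002, -1.0], [0.4533, 0.8914, -0.0014], [0.8914, -0.4533, -0.0023]]
.57,.0235,.14 -> tool mm [15.3 -3.2 -1.9]
```

View pics/scene1.png

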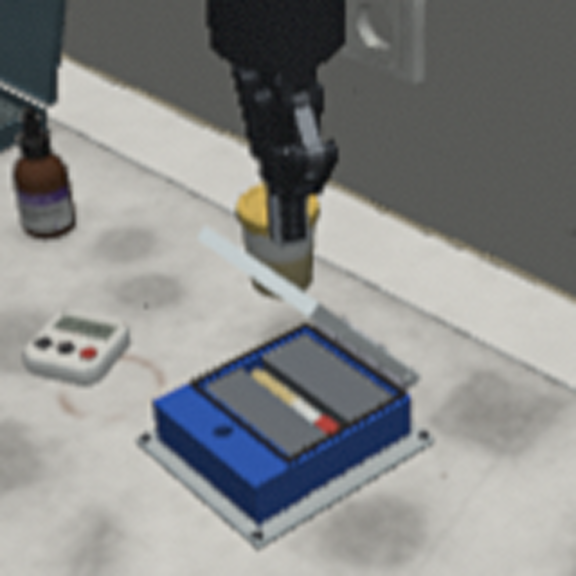

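```bash
python3 -m creep '[{"x":15,"y":-2,"z":-4,"twist":0},{"x":26,"y":-5,"z":-11,"twist":0},{"x":37,"y":-9,"z":-18,"twist":0},{"x":47,"y":-12,"z":-24,"twist":0},{"x":55,"y":-15,"z":-29,"twist":0}]' 0; python3 g.py .525,.027,.06 ; python3 - <<'E'
from h import *
for n,b in (("scene",(200,80,360,240)),):
    im=optics.get_image(n)[b[1]:b[3],b[0]:b[2],::-1]; cv2.imwrite(f"pics/{n}2.png",cv2.resize(im,None,fx=3.6,fy=3.6,interpolation=cv2.INTER_CUBIC))
E
```

```text
time: 2.7
position: [0.5409, 0.026, 0.1011]
tcp_rot: [1.914, 1.57, 1.444]
ft_force: [-0.1, 1.4, 1.2]
gripper_width: 0.0001
t 2.7 pos [0.5409 0.026  0.1011] F [-0.08  1.45  1.2 ] w 0.0001
ax [[0.0001, 0.0008, -1.0], [0.4531, 0.8915, 0.0008], [0.8915, -0.4531, -0.0003]]
.525,.027,.06 -> tool mm [ 41.1  -6.3 -14.6]
```

View pics/scene2.png

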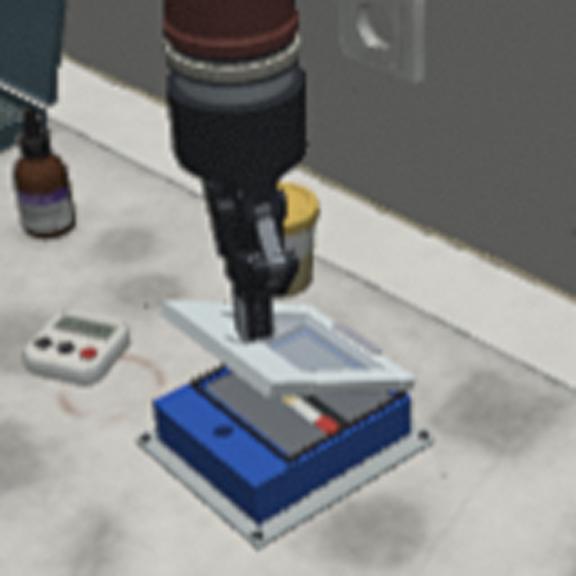

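The lid is coming down under the fingertips, about 0.4 rad open. Continue.

```bash
python3 -m creep '[{"x":12,"y":-3,"z":-6,"twist":0},{"x":24,"y":-5,"z":-10,"twist":0},{"x":33,"y":-6,"z":-13,"twist":0},{"x":40,"y":-6,"z":-14,"twist":0},{"x":44,"y":-6,"z":-14,"twist":0}]' 0; python3 g.py .525,.027,.055
```

```text
time: 3.38
position: [0.5258, 0.0261, 0.0568]
tcp_rot: [-2.487, 1.57, -2.958]
ft_force: [-0.7, 0.6, 1.0]
gripper_width: 0.0
t 3.375 pos [0.5258 0.0261 0.0568] F [-0.68  0.58  0.96] w 0.0
ax [[-0.0009, -0.0002, -1.0], [0.4536, 0.8912, -0.0006], [0.8912, -0.4536, -0.0007]]
.525,.027,.055 -> tool mm [ 1.8  0.4 -1.1]
```

```bash
python3 -m creep '[{"x":2,"y":0,"z":0,"twist":0},{"x":4,"y":0,"z":0,"twist":0},{"x":4,"y":0,"z":0,"twist":0}]' 0; python3 -m creep '[{"x":-30,"y":0,"z":0,"twist":0},{"x":-70,"y":0,"z":0,"twist":0},{"x":-110,"y":0,"z":0,"twist":0}]' -;  python3 g.py .4878,-.2316,.165
```

```text
time: 3.75
position: [0.5255, 0.0262, 0.0534]
tcp_rot: [-2.657, 1.57, -3.127]
ft_force: [-2.0, 0.1, 3.2]
gripper_width: 0.0001
time: 4.12
position: [0.5268, 0.0262, 0.1646]
tcp_rot: [0.46, 1.569, -0.01]
ft_force: [0.8, 0.0, 0.3]
gripper_width: -0.0002
t 4.125 pos [0.5268 0.0262 0.1646] F [0.78 0.02 0.27] w -0.0002
ax [[0.0018, -0.0, -1.0], [0.4536, 0.8912, 0.0008], [0.8912, -0.4536, 0.0016]]
.4878,-.2316,.165 -> tool mm [  -0.5 -247.5   82.1]
```

```bash
python3 -m creep '[{"x":0,"y":-50,"z":17,"twist":0},{"x":0,"y":-100,"z":34,"twist":0},{"x":0,"y":-150,"z":50,"twist":0},{"x":0,"y":-200,"z":66,"twist":0},{"x":0,"y":-247,"z":82,"twist":0}]' 0.7; python3 -m creep '[{"x":0,"y":0,"z":0,"twist":0},{"x":0,"y":0,"z":0,"twist":0}]' -;  python3 g.py .4878,-.2316,.105;python3 - <<'E'
from h import *
for n,b in (("scene",(200,80,440,320)),("top",(230,140,470,300))):
    im=optics.get_image(n)[b[1]:b[3],b[0]:b[2],::-1]; cv2.imwrite(f"pics/{n}3.png",cv2.resize(im,None,fx=2.5,fy=2.5,interpolation=cv2.INTER_CUBIC))
E
```

```text
time: 4.75
position: [0.4875, -0.2334, 0.1636]
tcp_rot: [-0.025, 1.568, -0.496]
ft_force: [1.6, 0.4, -0.2]
gripper_width: 0.0598
time: 5.0
position: [0.4877, -0.2308, 0.1633]
tcp_rot: [0.805, 1.57, 0.334]
ft_force: [-0.2, 1.3, -0.2]
gripper_width: 0.0599
t 5.0 pos [ 0.4877 -0.2308  0.1633] F [-0.19  1.3  -0.15] w 0.0599
ax [[0.001, 0.0004, -1.0], [0.4536, 0.8912, 0.0008], [0.8912, -0.4536, 0.0008]]
.4878,-.2316,.105 -> tool mm [58.3 -0.7  0.5]
```

View pics/scene3.png

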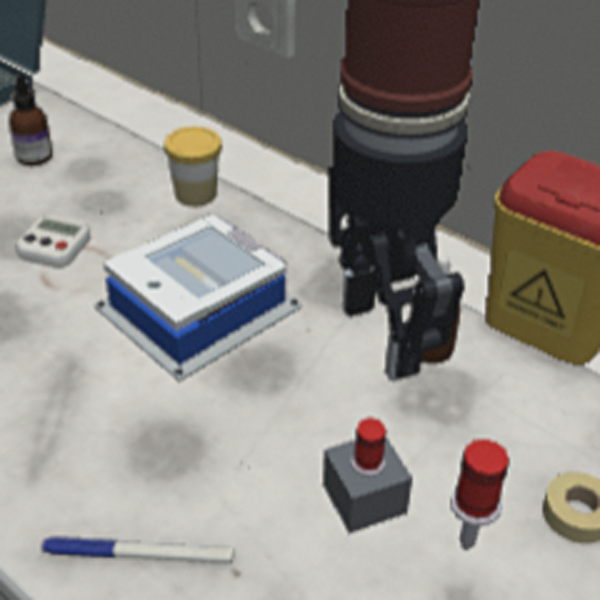

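View pics/top3.png

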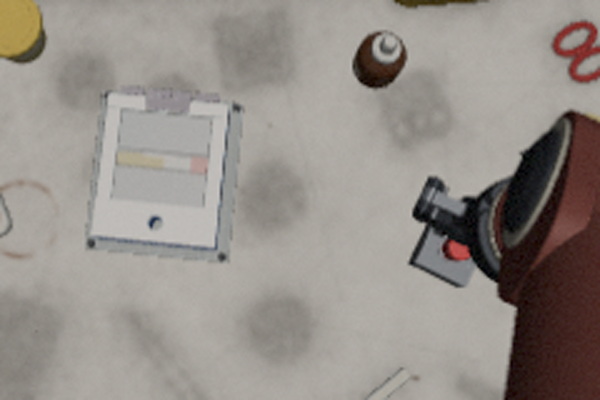

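```bash
python3 -m creep '[{"x":30,"y":0,"z":0,"twist":0},{"x":60,"y":0,"z":0,"twist":0},{"x":90,"y":-1,"z":0,"twist":0},{"x":105,"y":-1,"z":0,"twist":0},{"x":111,"y":-1,"z":0,"twist":0}]' -; python3 -m creep '[{"x":0,"y":0,"z":0,"twist":0},{"x":0,"y":0,"z":0,"twist":0}]' -;  python3 g.py .4878,-.2316,.051;python3 - <<'E'
from h import *
for n,b in (("scene",(290,180,410,300)),):
    im=optics.get_image(n)[b[1]:b[3],b[0]:b[2],::-1]; cv2.imwrite(f"pics/{n}4.png",cv2.resize(im,None,fx=5,fy=5,interpolation=cv2.INTER_CUBIC))
E
```

```text
time: 5.72
position: [0.487, -0.2311, 0.0518]
tcp_rot: [2.696, 1.57, 2.227]
ft_force: [0.2, -0.2, 0.4]
gripper_width: 0.0601
time: 5.98
position: [0.4875, -0.2323, 0.0533]
tcp_rot: [0.04, 1.569, -0.43]
ft_force: [-0.2, -0.8, -0.3]
gripper_width: 0.0597
t 5.975 pos [ 0.4875 -0.2323  0.0533] F [-0.17 -0.76 -0.33] w 0.0597
ax [[0.0019, -0.0009, -1.0], [0.4535, 0.8913, 0.0001], [0.8913, -0.4535, 0.0021]]
.4878,-.2316,.051 -> tool mm [ 2.3  0.8 -0. ]
```

View pics/scene4.png

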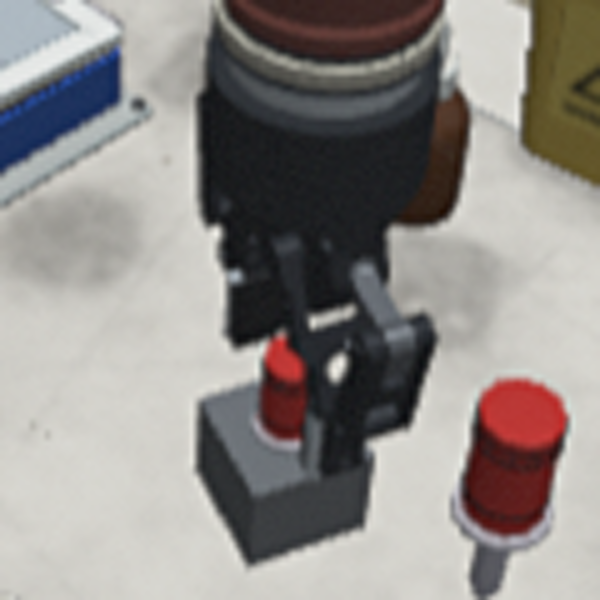

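```bash
python3 -m creep '[{"x":1,"y":0,"z":0,"twist":0},{"x":1,"y":0,"z":0,"twist":0},{"x":1,"y":0,"z":0,"twist":0},{"x":1,"y":0,"z":0,"twist":0},{"x":1,"y":0,"z":0,"twist":0}]' 0; python3 -m creep '[{"x":0,"y":0,"z":0,"twist":0},{"x":0,"y":0,"z":0,"twist":0}]' -;  python3 g.py .4878,-.2316,.051
```

```text
time: 6.65
position: [0.4869, -0.2322, 0.0517]
tcp_rot: [-0.082, 1.57, -0.553]
ft_force: [-2.0, -0.2, 5.6]
gripper_width: 0.0204
time: 6.9
position: [0.4869, -0.2322, 0.0517]
tcp_rot: [-0.152, 1.57, -0.623]
ft_force: [0.0, -0.6, 5.1]
gripper_width: 0.0208
t 6.9 pos [ 0.4869 -0.2322  0.0517] F [ 0.   -0.63  5.05] w 0.0208
ax [[0.0004, -0.0003, -1.0], [0.4536, 0.8912, -0.0001], [0.8912, -0.4536, 0.0005]]
.4878,-.2316,.051 -> tool mm [0.7 0.9 0.6]
```

```bash
python3 -m creep '[{"x":-25,"y":0,"z":0,"twist":0},{"x":-50,"y":0,"z":0,"twist":0},{"x":-75,"y":0,"z":0,"twist":0},{"x":-90,"y":0,"z":0,"twist":0},{"x":-90,"y":0,"z":0,"twist":0}]' -;  python3 g.py .5112,.0288,.14;python3 - <<'E'
from h import *
np.set_printoptions(precision=4,suppress=True)
I={n:optics.get_image(n) for n in("scene","top")}
for n in I: cv2.imwrite(f"pics/{n}5full.png",I[n][:,:,::-1])
for n,b in (("scene",(290,140,410,260)),("top",(260,160,440,260))):
    im=I[n][b[1]:b[3],b[0]:b[2],::-1]; cv2.imwrite(f"pics/{n}5.png",cv2.resize(im,None,fx=4.4,fy=4.4,interpolation=cv2.INTER_CUBIC))
g=cv2.cvtColor(I["top"],cv2.COLOR_RGB2GRAY)[222:236,284:301].astype(float)
w=np.clip(np.median(g)-30-g,0,None); ys,xs=np.mgrid[222:236,284:301]; print(g.astype(int)); c=((w*xs).sum()/w.sum(),(w*ys).sum()/w.sum()); print(c,onz("top",c,.058))
g=cv2.cvtColor(I["scene"],cv2.COLOR_RGB2GRAY)[186:200,252:272].astype(int); print(g)
print(proj("scene",[.5115,.0289,.058]))
E
```

```text
time: 7.52
position: [0.4871, -0.2322, 0.1418]
tcp_rot: [0.042, 1.569, -0.429]
ft_force: [0.3, -0.3, -1.6]
gripper_width: 0.0202
t 7.525 pos [ 0.4871 -0.2322  0.1418] F [ 0.33 -0.3  -1.63] w 0.0202
ax [[0.0015, -0.0007, -1.0], [0.4535, 0.8912, 0.0001], [0.8912, -0.4535, 0.0017]]
.5112,.0288,.14 -> tool mm [  1.7 243.5 -96.9]
[[186 186 187 187 186 187 186 187 186 186 186 186 183 184 181 181 183]
 [187 186 188 187 187 188 187 188 187 188 188 188 188 186 187 188 187]
 [186 188 187 186 187 189 187 186 188 187 187 188 189 188 187 189 187]
 [186 187 186 188 187 188 183 182 178 182 185 188 186 186 188 186 185]
 [185 188 186 187 189 182 157 132 132 150 180 187 187 189 186 186 188]
 [188 187 186 187 185 168 107  56  56  90 139 186 188 187 187 184 187]
 [188 188 188 188 183 135  55  53 126 131 143 180 186 188 188 187 187]
 [187 187 187 187 181 123  43 103 146 150 158 179 185 187 186 188 188]
 [186 187 186 187 186 147  52 139 147 154 165 184 187 186 185 185 185]
 [188 187 188 187 187 174 129 154 154 167 180 186 187 188 188 188 189]
 [188 187 187 187 187 185 175 179 177 181 188 186 186 186 189 1
[... 820 characters left out ...]
226 226 224 224 224 225 221 203 188 191 185 190 218 225 224 225 225 219
  196 179]
 [203 226 226 225 224 225 204 153 124 118 114 131 187 223 224 224 225 225
  219 201]
 [144 201 227 227 225 225 214 154 122 115 111 136 196 223 224 223 224 224
  225 222]
 [104 142 192 227 228 227 227 206 187 183 183 200 224 225 224 224 224 224
  224 225]
 [100 102 129 189 217 227 228 227 228 228 227 227 225 225 224 223 223 223
  224 224]
 [ 95 100 102 125 163 213 228 227 226 224 225 225 225 223 224 223 223 223
  223 224]
 [ 86  96  98 100 109 161 205 227 227 225 224 224 223 223 224 223 223 224
  224 223]
 [ 76  85  94  98 100 107 144 201 227 228 225 224 224 223 224 224 223 224
  224 224]]
[[261.5076 194.015 ]]
```

View pics/scene5.png

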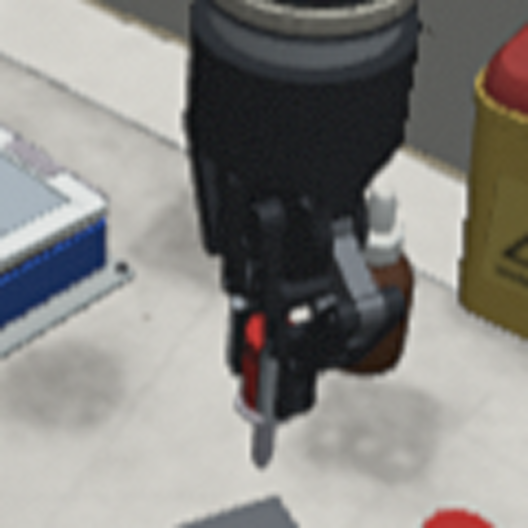

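View pics/top5.png

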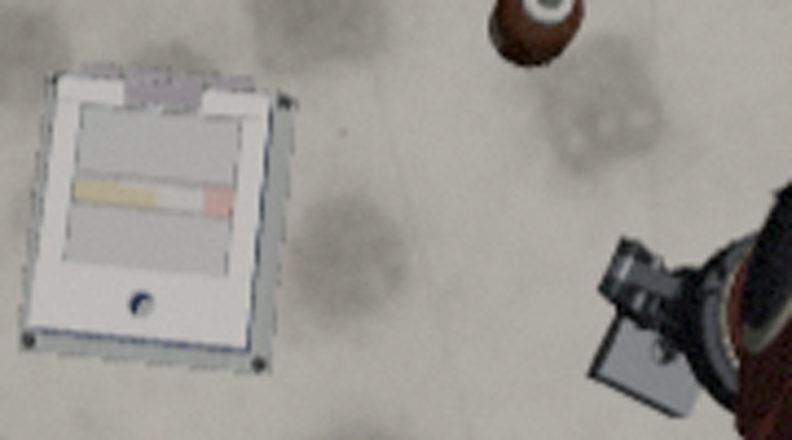

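```bash
python3 - <<'E'
from h import *
np.set_printoptions(precision=4,suppress=True)
print(onz("top",(291.7,228.6),.058),onz("scene",(261.4,193.6),.058),tri((261.4,193.6),(291.7,228.6)))
p=proj("scene",[[.4878,-.2316,z] for z in(.099,.135,.161,.175)]); print(((p-[290,140])*4.4).round(1))
im=cv2.imread("pics/scene5full.png")
cv2.imwrite("pics/s5z.png",cv2.resize(im[205:250,335:365],None,fx=13,fy=13,interpolation=cv2.INTER_CUBIC))
print(((p-[335,205])*13).round())
E
```

```text
[0.5134 0.0298 0.058 ] [0.5123 0.0301 0.058 ] (array([0.513 , 0.0302, 0.0576]), np.float64(0.0010578718863455273))
[[258.8 462.5]
 [265.1 400.9]
 [269.8 353.6]
 [272.5 327.1]]
[[180. 521.]
 [198. 339.]
 [212. 200.]
 [220. 121.]]
```

View pics/s5z.png

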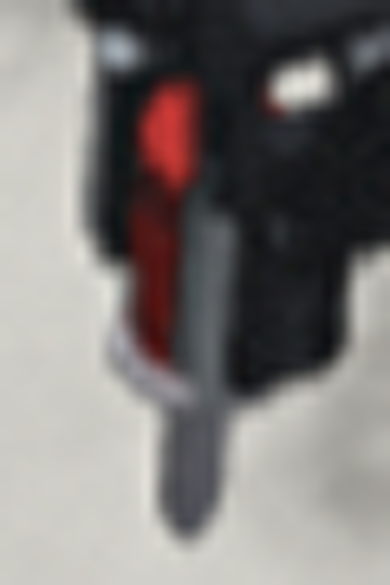

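```bash
python3 - <<'E'
from h import *
np.set_printoptions(precision=4,suppress=True)
for z in(.094,.096,.098): print(z,onz("scene",(349.1,246.2),z))
E
python3 -m creep '[{"x":0,"y":49,"z":-20,"twist":0},{"x":0,"y":98,"z":-40,"twist":0},{"x":0,"y":147,"z":-60,"twist":0},{"x":0,"y":196,"z":-80,"twist":0},{"x":0,"y":244,"z":-96,"twist":0}]' -; python3 -m creep '[{"x":0,"y":0,"z":0,"twist":0},{"x":5,"y":0,"z":0,"twist":0},{"x":5,"y":0,"z":0,"twist":0}]' -
python3 g.py .5122,.0297,.11; python3 - <<'E'
from h import *
I={n:optics.get_image(n) for n in("scene","top")}
for n in I: cv2.imwrite(f"pics/{n}6full.png",I[n][:,:,::-1])
for n,b in (("scene",(230,130,310,210)),("top",(250,160,350,260))):
    im=I[n][b[1]:b[3],b[0]:b[2],::-1]; cv2.imwrite(f"pics/{n}6.png",cv2.resize(im,None,fx=6,fy=6,interpolation=cv2.INTER_CUBIC))
E
```

```text
0.094 [ 0.4899 -0.2311  0.094 ]
0.096 [ 0.4883 -0.2321  0.096 ]
0.098 [ 0.4868 -0.2331  0.098 ]
time: 8.25
position: [0.5109, 0.0308, 0.1401]
tcp_rot: [-2.592, 1.568, -3.063]
ft_force: [0.3, 0.5, -0.7]
gripper_width: 0.0203
time: 8.62
position: [0.5109, 0.027, 0.1353]
tcp_rot: [-2.199, 1.568, -2.673]
ft_force: [1.4, 0.3, -0.0]
gripper_width: 0.0205
t 8.625 pos [0.5109 0.027  0.1353] F [ 1.38  0.34 -0.02] w 0.0205
ax [[-0.0026, -0.0013, -1.0], [0.4563, 0.8898, -0.0023], [0.8898, -0.4563, -0.0017]]
.5122,.0297,.11 -> tool mm [25.3  3.  -0.1]
```

View pics/scene6.png

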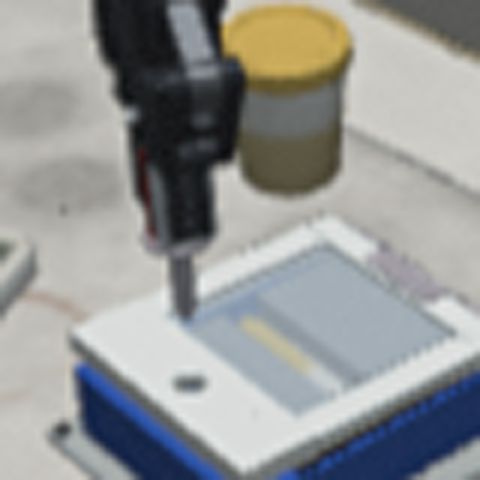

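View pics/top6.png

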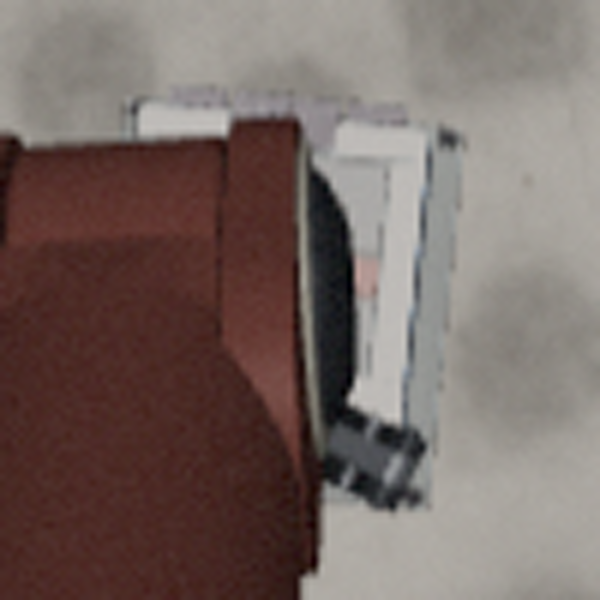

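```bash
python3 - <<'E'
from h import *
np.set_printoptions(precision=4,suppress=True)
print(proj("scene",[.5109,.027,.0923]))
for z in(.088,.09,.0923): print(z,onz("scene",(260.6,182.6),z))
print(onz("scene",(261.4,193.6),.058))
E
python3 -m creep '[{"x":10,"y":1,"z":0,"twist":0},{"x":22,"y":2,"z":0,"twist":0},{"x":22,"y":2,"z":0,"twist":0}]' -
python3 -m creep '[{"x":0,"y":0,"z":0,"twist":0},{"x":0,"y":0,"z":0,"twist":0}]' -
python3 g.py .5122,.0297,.10; python3 - <<'E'
from h import *
I={n:optics.get_image(n) for n in("scene",)}
for n,b in (("scene",(240,160,290,210)),):
    im=I[n][b[1]:b[3],b[0]:b[2],::-1]; cv2.imwrite(f"pics/{n}7.png",cv2.resize(im,None,fx=12,fy=12,interpolation=cv2.INTER_CUBIC))
E
```

```text
[[260.6673 182.5556]]
0.088 [0.5142 0.0312 0.088 ]
0.09 [0.5125 0.0293 0.09  ]
0.0923 [0.5107 0.027  0.0923]
[0.5123 0.0301 0.058 ]
time: 9.1
position: [0.5117, 0.0308, 0.1129]
tcp_rot: [-2.604, 1.568, -3.075]
ft_force: [0.2, 0.3, -0.0]
gripper_width: 0.0203
time: 9.35
position: [0.513, 0.0308, 0.1146]
tcp_rot: [0.465, 1.57, -0.005]
ft_force: [-0.8, -0.2, -0.7]
gripper_width: 0.0201
t 9.35 pos [0.513  0.0308 0.1146] F [-0.76 -0.2  -0.72] w 0.0201
ax [[0.0006, -0.0, -1.0], [0.4536, 0.8912, 0.0003], [0.8912, -0.4536, 0.0006]]
.5122,.0297,.10 -> tool mm [14.6 -1.3 -0.2]
```

View pics/scene7.png

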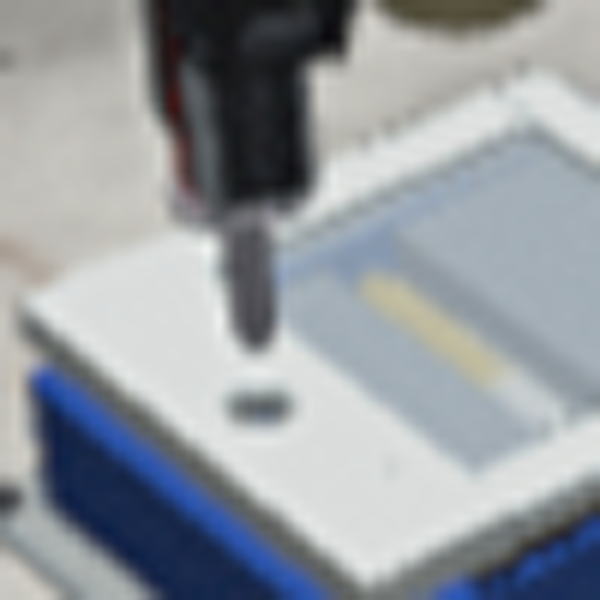

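```bash
python3 - <<'E'
from h import *
np.set_printoptions(precision=4,suppress=True)
for p in([.5123,.0301,.058],[.5123,.0301,.0716],[.513,.0308,.0716],[.5115,.0295,.0716]): print(((proj("scene",p)-[240,160]+.5)*12-.5).round(1))
E
```

```text
[[262.4 408.9]]
[[256.6 353. ]]
[[256.8 349.6]]
[[255.6 356.4]]
```

```bash
python3 -m creep '[{"x":6,"y":0,"z":0,"twist":0},{"x":12,"y":0,"z":0,"twist":0},{"x":18,"y":0,"z":0,"twist":0},{"x":22,"y":0,"z":0,"twist":0},{"x":22,"y":0,"z":0,"twist":0}]' -
python3 g.py; python3 - <<'E'
from h import *
I={n:optics.get_image(n) for n in("scene",)}
for n,b in (("scene",(240,160,290,210)),):
    im=I[n][b[1]:b[3],b[0]:b[2],::-1]; cv2.imwrite(f"pics/{n}8.png",cv2.resize(im,None,fx=12,fy=12,interpolation=cv2.INTER_CUBIC))
E
```

```text
time: 10.02
position: [0.5125, 0.0308, 0.0919]
tcp_rot: [-2.544, 1.57, -3.014]
ft_force: [1.1, 0.3, -1.5]
gripper_width: 0.0204
t 10.025 pos [0.5125 0.0308 0.0919] F [ 1.08  0.26 -1.53] w 0.0204
ax [[-0.001, -0.0001, -1.0], [0.4536, 0.8912, -0.0006], [0.8912, -0.4536, -0.0008]]
```

View pics/scene8.png

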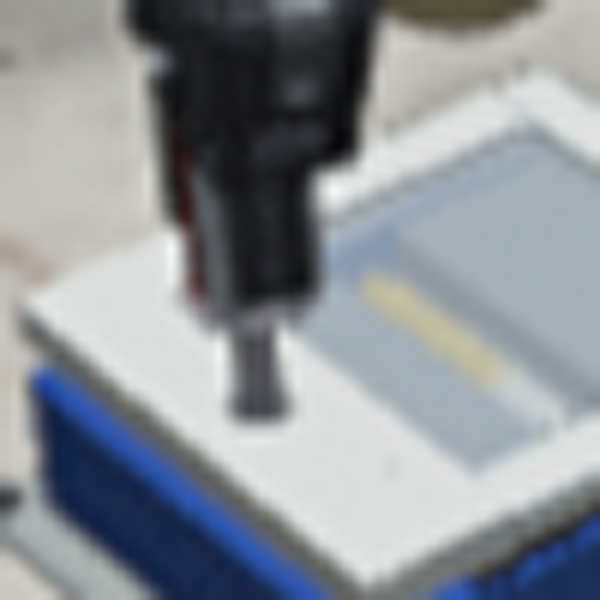

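```bash
python3 -m creep '[{"x":4,"y":0,"z":0,"twist":0},{"x":8,"y":0,"z":0,"twist":0},{"x":12,"y":0,"z":0,"twist":0},{"x":16,"y":0,"z":0,"twist":0},{"x":16,"y":0,"z":0,"twist":0}]' -
python3 g.py
```

```text
time: 10.7
position: [0.5124, 0.0308, 0.0759]
tcp_rot: [-2.553, 1.57, -3.024]
ft_force: [0.4, 0.1, 0.4]
gripper_width: 0.0205
t 10.7 pos [0.5124 0.0308 0.0759] F [0.45 0.13 0.38] w 0.0205
ax [[-0.0009, -0.0001, -1.0], [0.4535, 0.8913, -0.0005], [0.8913, -0.4535, -0.0008]]
```

```bash
python3 -m creep '[{"x":4,"y":0,"z":0,"twist":0},{"x":8,"y":0,"z":0,"twist":0},{"x":11,"y":0,"z":0,"twist":0},{"x":14,"y":0,"z":0,"twist":0},{"x":14,"y":0,"z":0,"twist":0}]' -
python3 -m creep '[{"x":2,"y":0,"z":0,"twist":0},{"x":3,"y":0,"z":0,"twist":0},{"x":3,"y":0,"z":0,"twist":0}]' -
python3 g.py
```

```text
time: 11.32
position: [0.5123, 0.0308, 0.0622]
tcp_rot: [-2.661, 1.57, -3.132]
ft_force: [-0.1, 0.4, 1.8]
gripper_width: 0.0204
time: 11.7
position: [0.5121, 0.0308, 0.0593]
tcp_rot: [-2.681, 1.57, 3.132]
ft_force: [-3.1, 0.6, 3.3]
gripper_width: 0.0206
t 11.7 pos [0.5121 0.0308 0.0593] F [-3.14  0.56  3.25] w 0.0206
ax [[-0.0012, 0.0, -1.0], [0.4534, 0.8913, -0.0005], [0.8913, -0.4534, -0.0011]]
```

Force is still below the 6 N for shutting; press further.

```bash
python3 -m creep '[{"x":1,"y":0,"z":0,"twist":0},{"x":2,"y":0,"z":0,"twist":0},{"x":2,"y":0,"z":0,"twist":0}]' -
python3 -m creep '[{"x":1,"y":0,"z":0,"twist":0},{"x":2,"y":0,"z":0,"twist":0},{"x":2,"y":0,"z":0,"twist":0}]' -
python3 -m creep '[{"x":1,"y":0,"z":0,"twist":0},{"x":2,"y":0,"z":0,"twist":0},{"x":2,"y":0,"z":0,"twist":0}]' -
```

```text
time: 12.08
position: [0.512, 0.0308, 0.0575]
tcp_rot: [-2.72, 1.569, 3.092]
ft_force: [-2.8, -1.1, 6.8]
gripper_width: 0.0206
time: 12.45
position: [0.5119, 0.0309, 0.056]
tcp_rot: [-2.779, 1.569, 3.033]
ft_force: [-5.6, 0.2, 11.1]
gripper_width: 0.0207
time: 12.82
position: [0.5119, 0.0309, 0.0544]
tcp_rot: [-2.854, 1.569, 2.959]
ft_force: [-5.0, 0.8, 15.0]
gripper_width: 0.0205
```

```bash
python3 - <<'E'
from h import *
I={n:optics.get_image(n) for n in("scene",)}
for n in I: cv2.imwrite(f"pics/{n}9full.png",I[n][:,:,::-1])
for n,b in (("scene",(235,150,305,220)),):
    im=I[n][b[1]:b[3],b[0]:b[2],::-1]; cv2.imwrite(f"pics/{n}9.png",cv2.resize(im,None,fx=8.5,fy=8.5,interpolation=cv2.INTER_CUBIC))
    im=cv2.imread("pics/scene5full.png")[b[1]:b[3],b[0]:b[2]]; cv2.imwrite(f"pics/{n}9b.png",cv2.resize(im,None,fx=8.5,fy=8.5,interpolation=cv2.INTER_CUBIC))
E
```

```text
(no output)
```

View pics/scene9.png

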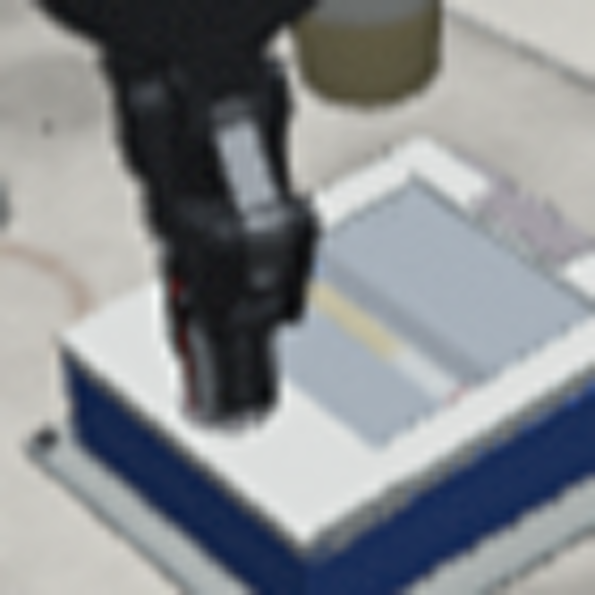

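View pics/scene9b.png

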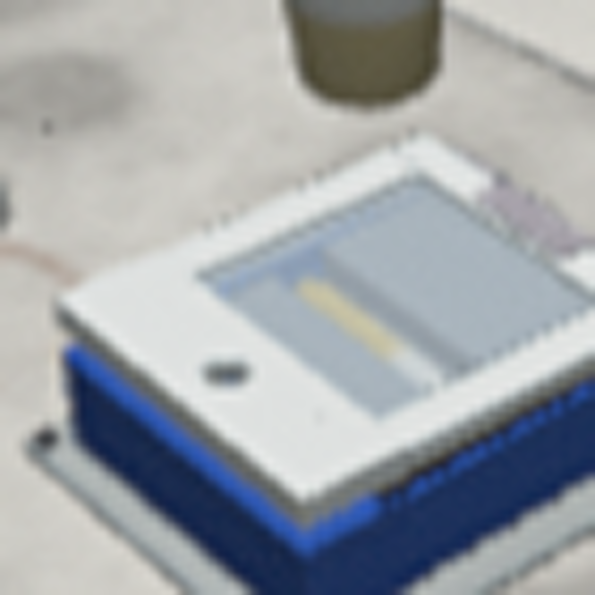

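```bash
python3 -m creep '[{"x":0,"y":0,"z":0,"twist":0},{"x":0,"y":0,"z":0,"twist":0},{"x":0,"y":0,"z":0,"twist":0},{"x":0,"y":0,"z":0,"twist":0}]' -; python3 - <<'E'
from h import *
np.set_printoptions(precision=4,suppress=True)
s=arm.sense();print(s['position'],s['ft_force'],s['moment'])
# lid front corner where shut vs ajar
h=np.array([.6279,.0183,.042]); ex=np.array([np.cos(-.0914),np.sin(-.0914),0]); ey=np.array([-ex[1],ex[0],0])
for th in(0,.03,.055):
    u=-ex*np.cos(th)+np.array([0,0,np.sin(th)]); n=ex*np.sin(th)+np.array([0,0,np.cos(th)])
    print(th,((proj("scene",[h+u*.134+n*.01-ey*.055,h+u*.134+n*.01+ey*.055,h+u*.134-ey*.055])-[235,150])*8.5).round(1).tolist())
E
```

```text
time: 13.38
position: [0.5119, 0.0309, 0.0544]
tcp_rot: [-2.872, 1.569, 2.941]
ft_force: [-5.4, 0.4, 13.9]
gripper_width: 0.0205
[0.5119 0.0309 0.0544] [-5.3971  0.4477 13.913 ] [0.1274 1.2601 0.0146]
0 [[306.2, 524.0], [53.4, 323.2], [308.6, 552.7]]
0.03 [[306.3, 511.7], [52.8, 311.2], [307.8, 541.1]]
0.055 [[306.7, 501.2], [52.6, 301.1], [307.5, 531.2]]
```

```bash
python3 -c "
from plant import arm
arm.job_done(); s=arm.sense(); print(s['time'],s['position'],s['ft_force'])"
```

```text
the job is handed in; nothing more can be done
the job is handed in; nothing more can be done
```

I swung the lid down with the closed fingertips, took the smaller red-headed pin from its stand and pushed it through the lid hole into the hole below. I handed in at about 13.4 s, still gripping and pressing.

- **Lid:** it looks fully shut. The blue gap under its front edge is gone, and the front corner sits where I calculated it should at zero angle.
- **Force:** about 14 N upwards on the wrist, steady over the last half second. The brief puts shutting the lid at about 6 N.
- **Pin:** the last picture shows its collar on the lid. The tip was not visible; I put it more than 20 mm down the lower hole from the gripper height and the pin's dimensions.
- **Cup and bottle:** I kept well clear of both, but did not re-measure them at the end.

**Disagreements:**
- About 5 N of sideways force remained, so the pin probably leans on the hole wall.
- The fingertips ended about 5 mm lower than planned (54 mm instead of 59 mm). The pin probably slid a little in the grip, bringing the fingertips down towards the collar.
- The final state reading after hand-in was refused, so I have no check from after that point.

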